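# Wedge the rocking bench instrument

### The job

The blue instrument rocks because the foot under its front right corner is too short. With the fingertips, push the grey wedge along the bench, thin end first, under that foot until it is snug and takes up all the play, without jacking the instrument out of level; then press down firmly from above on that corner for a moment to prove that it no longer rocks, and draw the hand clear. Do not lift the wedge or the instrument, do not shove the instrument along, and leave the other things alone.

Things in the scene. Friction and masses are not known exactly. Their poses are not given: they have to be found in the camera images.
- instrument: Slim loose blue instrument, white front panel, 2.5 kg. Case 220 x 220 mm, underside 20 mm and flat top 72 mm above the bench. Origin: its centre at bench level; x to the back, y to its left, z up. Knob and sockets stand 12 mm out in front. Dome feet 90 mm from the origin along x and y: three are 20 mm tall and carry it level; the one at x -90, y -90 (front right, seen from the robot) is short.
- foot_dome (a point): Centre of the 10 mm radius black rubber dome of the short foot, fixed in the instrument. The dome's lowest point hangs 7 to 14 mm above the bench, different each time (this point: 17 to 24 mm).
- corner_top (a point): Point on the flat top right above the short foot, 72 mm above the bench when level, 20 mm in from the case's sides: the place for the rocking test. Unwedged, 2 to 3 N here tips the instrument until the short foot strikes the bench; let go, it falls back level. Wedged, it takes 10 N without sinking.
- wedge: Loose grey plastic wedge, 120 g, 90 mm long (x), 50 mm wide (y); flat underside, top sloping from 24 mm thick at the blunt back (x -45) to 4 mm at the thin end (x +45). Origin: centre of the underside. It starts with its thin end roughly towards the short foot, 35 to 70 mm from the foot's centre, up to 15 mm aside, turned up to 0.2 rad.
- wedge_slope (a point): Middle of the wedge's sloping top face, 14 mm above the underside; x runs down the slope towards the thin end, z square out of the slope. The foot's dome touches the slope when its centre lies 10 mm along this z.
- wedge_back (a point): Centre of the wedge's upright blunt back face (50 mm wide, 24 mm high), 12 mm above the bench: the face to push. About 1 N slides the wedge; under the foot the push rises steeply: 5 to 8 N is snug, much over 10 N jacks the instrument up or shoves it along. The wedge stays where it is pushed.
- tape_roll: Bystander: roll of cream tape lying flat, 90 mm across, 38 mm high, origin under its centre. To be left alone.
- multimeter: Bystander: yellow handheld multimeter lying flat, 140 x 72 x 32 mm (38 mm with its dial), origin under its centre. To be left alone.
- mug: Bystander: white mug, 80 mm across, 90 mm high, handle at its +y, origin under its centre. To be left alone.
There are look-alikes about, which are no part of the job. What is meant by the wedge is not brown or purple, and is the smaller of those in its own colour.

How it is judged:
On the way, in this order (a step that is already met when the one before it is completed fails the run):
1. the wedge is snug under the short foot (the play between foot and slope is less than 1.6 mm) and the instrument stands level, with nothing pressing on it (z of foot_dome in the frame of wedge_slope between 0.005 and 0.0116 m and x of foot_dome in the frame of wedge_slope between -0.045 and 0.045 m and y of foot_dome in the frame of wedge_slope between -0.024 and 0.024 m and angle between instrument's own z axis and vertical below 0.013 rad and contact force between instrument and the fingers below 0.3 N), for 0.2 s.
2. the fingers press down on the wedged corner with more than 4 N, within 50 mm of the point above the short foot, and the instrument does not rock (it stays within 0.013 rad of level) (contact force between instrument and the fingers above 4 N and horizontal distance between the grasp point and corner_top below 0.05 m and height (world z) of the grasp point above 0.07 m and angle between instrument's own z axis and vertical below 0.013 rad), for 0.2 s.
At the end, for the whole second after the job is handed in: The wedge rests on the bench under the short foot, within 24 mm of its centre line, with under 1.6 mm of play between dome and slope; the instrument is level within 0.013 rad, at rest and within 20 mm of its start; the bystanders are within 20 mm of theirs (z of foot_dome in the frame of wedge_slope between 0.005 and 0.0116 m and x of foot_dome in the frame of wedge_slope between -0.045 and 0.045 m and y of foot_dome in the frame of wedge_slope between -0.024 and 0.024 m and angle between instrument's own z axis and vertical below 0.013 rad and linear speed of each of wedge, instrument below 0.01 m/s and distance of each of instrument, tape_roll, multimeter, mug from where it was at the start of the episode below 0.02 m and height (world z) of wedge below 0.004 m); the robot touches nothing.
It fails at once if the wedge is lifted off the bench by more than 10 mm or turned over (height (world z) of wedge above 0.01 m or angle between wedge's own z axis and vertical above 0.3 rad).
It fails at once if the instrument is lifted, tipped over or shoved more than 30 mm (distance of instrument from where it was at the start of the episode above 0.03 m or angle between instrument's own z axis and vertical above 0.17 rad).
It fails at once if a bystander is moved by more than 30 mm (distance of any of tape_roll, multimeter, mug from where it was at the start of the episode above 0.03 m).
It also fails if it takes over 48 s, if anything falls off the work surface, if the arm or the gripper's body presses on something with over 40 N, if the wrist force passes 120 N, or if a joint passes its speed limit or range.

### The arm

A 6-joint arm with a two-finger parallel gripper is mounted at the origin on the work surface. World frame = base frame: x ahead of the robot, y to its left, z up, the work surface at z = 0. Lengths are in m, angles in rad, forces in N, time in s.
With the tool pointing down it reaches from about 0.4 to 0.925 m from the base axis. Payload 3.4 kg.
Tool frame: the origin (TCP) lies on the front face of the gripper's body, between the roots of the fingers; the fingertips stand 73 mm ahead of it and the grasp point (between the pads) lies 54 mm ahead of it (ctrl.grasp_offset is the z of the grasp point in the tool frame, in m); z points along the fingers, y is the line along which they close (so a half turn about z gives the same grasp; the last joint's range is limited). The gripper opens to 85 mm and grips with 20 to 120 N. Pads are 22 mm wide; open, the fingers measure 114 mm over their backs; the gripper's body (76 mm by 85 mm) begins 54 mm behind the grasp point. The pads swing forward as they close: fully open they stand 13 mm farther back than shut.
Start: joints at [-1.256, 0.307, 1.506, -0, 1.328, -0.073], TCP at [0.218, -0.532, 0.304] pointing down, gripper open.
Joint ranges: [-3.12, 3.12], [-1.05, 2.28], [0.14, 2.33], [-1.42, 4.57], [0.1, 2.73], [-2.68, 2.68]. Speed limits (rad/s): [2.57, 2.57, 3.14, 3.14, 3.14, 3.14].

### API

Orientations are given as [roll, pitch, yaw] about the fixed x, y, z axes, in that order (R = Rz(yaw) Ry(pitch) Rx(roll)).
In Python, from plant import ctrl gives the robot as it stands.
- The arm moves only by the tool drive_tool, never from a script. Its argument "motion" is one flat list of numbers, 5 for each row, row after row: the shift along the world's x, y, z in m, then the turn about the world's z in degrees, then the opening in per cent of the stroke, from 0 (shut) to 100 (fully open). A call has 1 to 10 rows; each row shifts and turns the commanded pose from where the row before left it; what a row does not reach is not made up. A row lasts 1/10 s, in which the tool goes at most 50 mm and 8.59 degrees, less where a joint would pass 70% of its speed; a pose out of reach is approached as far as the arm can. A call is refused whole if a number of a shift passes 0.05 or a number of a turn 8.59, either way. A call with a gripper value outside its range is refused whole. The fingers move at their own pace and stop on an object; "squeeze" is the grip in N (left out, the last holds). Time passes only in rows, so rows that do not move let the fingers close. It gives the time, the measured TCP pose, the force, the opening and the grip force at its end, in the units of the state.
- ctrl.state(): the state, without advancing time (a new reading comes with each control period).
- ctrl.grab_frame(name): name is "side" or "top" or "wrist"; returns (picture, depth): 384x512x3 uint8, red, green, blue; 384x512 float32, m along the optical axis (not along the pixel's ray), 0 where there is no reading.
- ctrl.camera_params(name): a dict with "K" (3x3 intrinsics, pixels), "xyz" and "rotation" of the camera in the world. Camera axes: x right, y down, z forward; pixel columns grow to the right and rows downward; lengths in m; the calibration is good to about 2 mm. A picture is of the moment at which its call begins: read the wrist's pose just before it. camera_params takes no time and is no camera call; for the wrist camera it gives the pose at the moment of the call.
- ctrl.hand_in(): hands the job in; it is judged then, once.
The state is a dict: "time_s": time; "q": joint angles; "qvel": joint speeds; "joint_efforts": joint torques, N m; "tool_pos": TCP position; "orientation": TCP orientation; "wrist_force": force on the tool from outside, world axes, zero at the start; "torque": the same for the moment, N m; "width": finger opening in m; "finger_force": force on a finger pad.
Only numpy, scipy, OpenCV 4.12 (cv2) and the standard library are available. Lean on these libraries where they do the work, as an engineer would, in place of code of your own. Each camera call takes 0.05 s, during which the arm holds its last target. There are 200 camera calls.

## Working session

There is one attempt and no reset: what is moved stays moved. The work goes in short steps, Python scripts to look and compute and a tool call to move; the robot and the scene stay as the last step left them, time stands still between calls to the robot, and variables do not carry over. Pictures are saved under pics/ and viewed, at most 10 in all, crops included, and the job is handed in when it is done.

Besides the shell and the picture viewer there is one more tool, called after "Request:" as name(argument=value, ...) on one line, values as JSON. drive_tool: Moves the arm, as the interface text tells. Its arguments: {"type":"object","properties":{"motion":{"type":"array","items":{"type":"number"}},"squeeze":{"type":"number"}},"required":["motion"]}

```bash
mkdir -p pics; cat > h.py <<'E'
import numpy as np, cv2
from plant import ctrl
def world(name,d=None,p=None):
    im,dp=ctrl.grab_frame(name); p=ctrl.camera_params(name)
    K=np.array(p["K"]);R=np.array(p["rotation"]);t=np.array(p["xyz"])
    v,u=np.mgrid[:384,:512]
    c=np.stack([(u-K[0,2])/K[0,0]*dp,(v-K[1,2])/K[1,1]*dp,dp],-1)
    return im,dp,c@R.T+t
E
python3 - <<'E'
from h import *
ims=[]
for n in("top","side"):
    im,dp,W=world(n); np.savez(f"/tmp/{n}.npz",im=im,dp=dp,W=W)
    cv2.imwrite(f"pics/{n}0.png",im[:,:,::-1])
    print(n,ctrl.camera_params(n))
print(ctrl.state())
E
```

```text
Traceback (most recent call last):
  File "h.py", line 8, in world
    return im,dp,c@R.T+t
                 ~~~~~^~
ValueError: operands could not be broadcast together with shapes (384,512) (3,)
```

```bash
sed -i 's/R=np.array(p\["rotation"\])/R=Rotation.from_euler("xyz",p["rotation"]).as_matrix()/; 1a from scipy.spatial.transform import Rotation' h.py
python3 - <<'E'
from h import *
for n in("top","side"):
    print(n,ctrl.camera_params(n))
    im,dp,W=world(n); np.savez(f"/tmp/{n}.npz",im=im,dp=dp,W=W)
    cv2.imwrite(f"pics/{n}0.png",im[:,:,::-1])
    print(W[300,100],W[100,300],W[200,256])
print(ctrl.state())
E
```

```text
top {'K': array([[369.1648138 ,   0.        , 250.7745913 ],
       [  0.        , 369.1648138 , 196.07715989],
       [  0.        ,   0.        ,   1.        ]]), 'xyz': array([0.40958402, 0.03429794, 0.91694449]), 'rotation': array([-2.99411596, -0.03342611, -1.54881525])}
[2.86843694e-01 3.60075552e-01 3.37584189e-06] [ 0.77342214 -0.1049563   0.07321476] [ 0.5365178  -0.00656653  0.00290109]
side {'K': array([[454.5263059 ,   0.        , 249.8524011 ],
       [  0.        , 454.5263059 , 193.04382425],
       [  0.        ,   0.        ,   1.        ]]), 'xyz': array([0.21940676, 0.69296609, 0.56904038]), 'rotation': array([-2.16679778,  0.02375192, -2.70743844])}
[ 0.68288126  0.32334173 -0.00131008] [ 0.6345947  -0.52949373  0.03181188] [ 0.55810236 -0.03725956  0.00472479]
{'time_s': 0.15, 'q': array([-1.25545313e+00,  3.07462428e-01,  1.50735190e+00, -8.71738253e-06,
        1.32838802e+00, -7.34871996e-02]), 'qvel': array([ 0.00082121, -0.0016699 , -0.0046246 ,  0.00160585, -0.00220145,
        0.0001703 ]), 'joint_efforts': array([ 8.71640277e-04, -4.57977676e+01, -2.52217680e+01, -9.61785599e-05,
        8.20067158e-03,  1.90708300e-05]), 'tool_pos': array([ 0.21784462, -0.53170748,  0.30316553]), 'orientation': array([-3.13998668e+00, -1.09749031e-04,  3.88832409e-01]), 'wrist_force': array([-0.55004591, -0.90006944,  0.03901489]), 'torque': array([-0.02362303, -0.00831669,  0.00350158]), 'finger_force': 0.0, 'width': 0.08535709654905257}
```

View pics/top0.png

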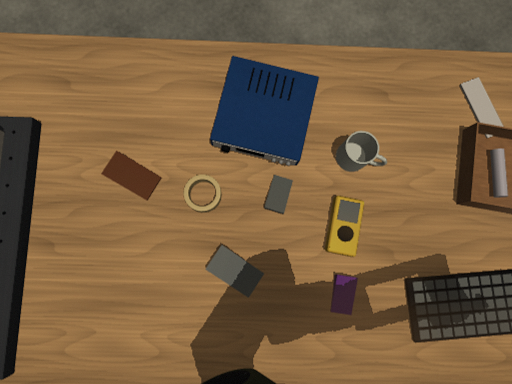

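View pics/side0.png

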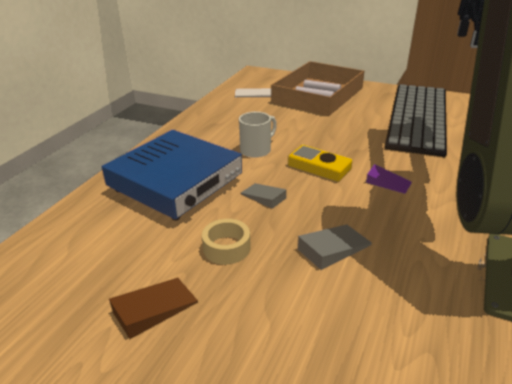

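The top view shows the instrument (corners ≈ (234,58), (318,73), (297,163), (211,145)), and the small grey wedge at (278,195). The larger grey one at (235,270) is the look-alike. The mug is at (362,150), the multimeter at (345,225) and the tape at (203,193).

```bash
python3 - <<'E'
from h import *
z=np.load("/tmp/top.npz");im=z['im'].astype(int);W=z['W']
v,u=np.mgrid[:384,:512]
m=(abs(W[...,2]-.072)<.006)&(u>200)&(u<330)&(v>45)&(v<175)
P=W[m];print(len(P),P[:,2].mean())
r=cv2.minAreaRect((P[:,:2]*1000).astype(np.float32));print(r,cv2.boxPoints(r))
b=(im[...,2]-im[...,0]>25)&m;print(np.polyfit(range(3),[0,1,2],1)is None, np.linalg.lstsq(np.c_[P[:,:2],np.ones(len(P))],P[:,2],rcond=None)[0])
m=(u>258)&(u<300)&(v>170)&(v<220)&(abs(im[...,0]-im[...,2])<28)&(W[...,2]>0.0025)&(W[...,2]<.03)
n,l,s,c=cv2.connectedComponentsWithStats(m.astype(np.uint8));k=1+s[1:,4].argmax();print(s,c)
P=W[l==k];r=cv2.minAreaRect((P[:,:2]*1000).astype(np.float32));print(len(P),r,cv2.boxPoints(r))
print("slope",np.linalg.lstsq(np.c_[P[:,:2],np.ones(len(P))],P[:,2],rcond=None)[0],P[:,2].min(),P[:,2].max())
crop=z['im'][140:230,200:330,::-1];cv2.imwrite("pics/crop1.png",cv2.resize(crop,None,fx=6,fy=6,interpolation=cv2.INTER_CUBIC))
E
```

```text
7990 0.07252245488476321
((751.7608642578125, -19.619964599609375), (220.31919860839844, 222.22073364257812), 77.83524322509766) [[ 619.9322   -103.89244 ]
 [ 837.16315  -150.71957 ]
 [ 883.58954    64.65251 ]
 [ 666.3586    111.479645]]
False [0.00418084 0.00066491 0.06940499]
[[     0      0    512    384 195919]
 [   264    175     28     39    689]] [[255.42093927 191.49048842]
 [277.98113208 194.20464441]]
689 ((552.2509155273438, -60.65190124511719), (49.58873748779297, 90.33126068115234), 74.34036254882812) [[502.06915  -72.33475 ]
 [589.04755  -96.71716 ]
 [602.4327   -48.969055]
 [515.4543   -24.58664 ]]
slope [-0.20974775  0.06403453  0.13472454] 0.0029976811006869886 0.027765394500015694
```

Request:
drive_tool(motion=[0.021, 0.04, 0, -3.8, 20, 0.021, 0.04, 0, -3.8, 20, 0.021, 0.04, 0, -3.8, 20, 0.021, 0.04, 0, -3.8, 20, 0.021, 0.04, 0, -3.8, 20, 0.021, 0.04, 0, -3.8, 20, 0.021, 0.04, 0, -3.8, 20, 0.021, 0.04, 0, -3.8, 20, 0.021, 0.04, 0, -3.8, 20, 0.021, 0.04, 0, -3.8, 20])

```text
time_s: 1.15
tool_pos: [0.4283, -0.1303, 0.3039]
orientation: [3.142, -0.0, -0.277]
wrist_force: [0.7, -0.3, 0.0]
width: 0.017
finger_force: 0.0
```

Request:
drive_tool(motion=[0.014, 0.03, -0.02, 0, 20, 0.014, 0.03, -0.03, 0, 20, 0.014, 0.03, -0.03, 0, 20, 0.004, 0.001, -0.045, 0, 20, 0, 0, -0.03, 0, 20, 0, 0, 0, 0, 20])

```text
time_s: 1.75
tool_pos: [0.4709, -0.0401, 0.1452]
orientation: [3.141, 0.01, -0.273]
wrist_force: [-0.1, 0.2, 0.6]
width: 0.0171
finger_force: 0.0
```

```bash
python3 - <<'E'
from h import *
s=ctrl.state();print(s['tool_pos'],s['orientation'],s['wrist_force'])
im,dp,W=world("wrist");np.savez("/tmp/w1.npz",im=im,dp=dp,W=W)
cv2.imwrite("pics/w1.png",im[:,:,::-1])
i2,d2,W2=world("side");cv2.imwrite("pics/s1.png",cv2.resize(i2[130:270,140:340,::-1],None,fx=4,fy=4))
E
```

```text
[ 0.47093673 -0.04008836  0.1452432 ] [ 3.14061209  0.00964971 -0.27335991] [-0.0989958   0.21258853  0.58273343]
```

View pics/w1.png

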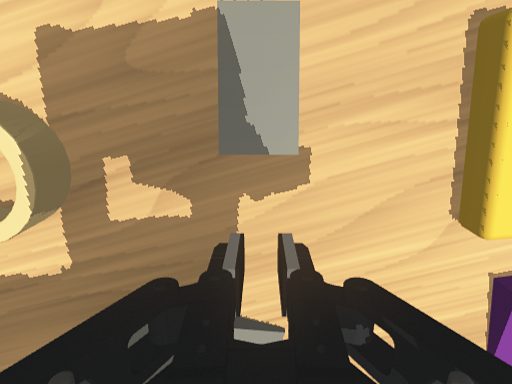

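View pics/s1.png

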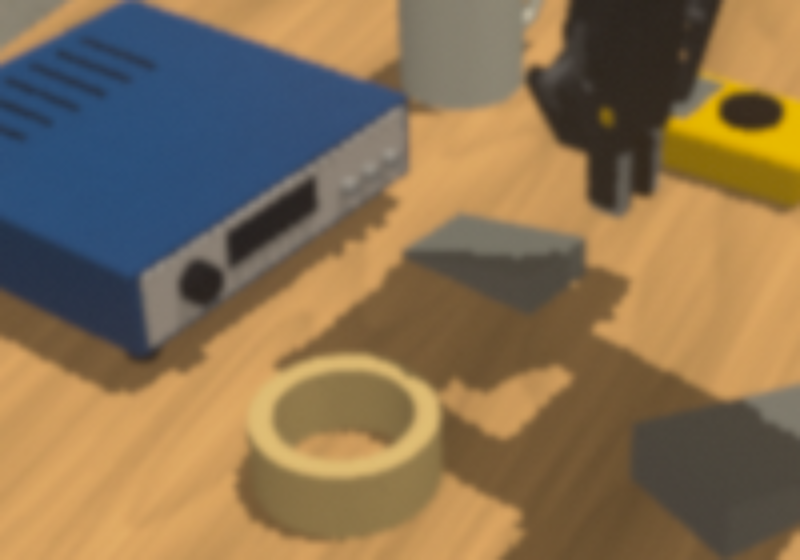

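The wedge is square in the wrist view (blunt edge at row 155, columns 219–299), centred on the fingers at column ~260. Lowering, then pushing along the heading.

Request:
drive_tool(motion=[0, 0, -0.035, 0, 20, 0, 0, -0.03, 0, 20, 0, 0, 0, 0, 20, 0.0096, -0.0027, 0, 0, 20, 0.0096, -0.0027, 0, 0, 20, 0, 0, 0, 0, 20])

```text
time_s: 2.45
tool_pos: [0.4975, -0.0476, 0.0862]
orientation: [-3.141, -0.008, -0.275]
wrist_force: [-0.6, -0.8, 0.1]
width: 0.0174
finger_force: 0.0
```

Request:
drive_tool(motion=[0.0096, -0.0027, 0, 0, 20, 0.0096, -0.0027, 0, 0, 20, 0.0096, -0.0027, 0, 0, 20, 0.0096, -0.0028, 0, 0, 20, 0.0096, -0.0028, 0, 0, 20, 0.0096, -0.0028, 0, 0, 20, 0, 0, 0, 0, 20])

```text
time_s: 3.15
tool_pos: [0.5532, -0.0637, 0.084]
orientation: [-3.141, -0.003, -0.275]
wrist_force: [0.8, 0.6, -0.4]
width: 0.0173
finger_force: 0.0
```

```bash
cat > w.py <<'E'
from h import *
s=ctrl.state();print(s['time_s'],s['tool_pos'],s['wrist_force'])
im,dp,W=world("side")
cv2.imwrite("/tmp/s.png",im[:,:,::-1])
v,u=np.mgrid[:384,:512];im=im.astype(int)
im,dp,W=world("wrist");cv2.imwrite("pics/w_%.2f.png"%s['time_s'],im[:,:,::-1]);im=im.astype(int)
m=(im.max(2)-im.min(2)<28)&(W[...,2]>.0025)&(W[...,2]<.027)&(abs(W[...,1]+.07)<.06)&(v<230)
n,l,st,c=cv2.connectedComponentsWithStats(m.astype(np.uint8));k=1+st[1:,4].argmax();P=W[l==k]
a=np.array([.963,-.27]);b=np.array([.27,.963])
print(len(P),st[k],"along",np.percentile(P[:,:2]@a,[1,99]),"lat",np.percentile(P[:,:2]@b,[1,99]),"z",np.percentile(P[:,2],[1,99]))
f=np.array([.6448,-.0886]);print("foot",f@a,f@b,"tcp",s['tool_pos'][:2]@a,s['tool_pos'][:2]@b)
E
python3 w.py
```

```text
3.15 [ 0.55321446 -0.06368363  0.0839794 ] [ 0.82654354  0.61986764 -0.38095282]
14054 [  202    84   111   146 14054] along [0.56415443 0.62374046] lat [0.06414085 0.1129161 ] z [0.00867375 0.02273921]
foot 0.6448644 0.08877420000000004 tcp 0.5499401043746248 0.0880405719624061
```

```bash
ls pics
```

```text
crop1.png
s1.png
side0.png
top0.png
w1.png
w_3.15.png
```

Request:
drive_tool(motion=[0.0019, -0.00055, 0, 0, 20, 0.0019, -0.00055, 0, 0, 20, 0.0019, -0.00055, 0, 0, 20, 0, 0, 0, 0, 20])

```text
time_s: 3.65
tool_pos: [0.5566, -0.0647, 0.0839]
orientation: [-3.142, -0.0, -0.274]
wrist_force: [0.1, 0.5, 0.1]
width: 0.0169
finger_force: 0.0
```

Request:
drive_tool(motion=[0.0019, -0.00055, 0, 0, 20, 0.0019, -0.00055, 0, 0, 20])

```text
time_s: 3.85
tool_pos: [0.5601, -0.0657, 0.0839]
orientation: [3.142, 0.0, -0.274]
wrist_force: [-0.3, -0.5, -0.7]
width: 0.0169
finger_force: 0.2
```

Request:
drive_tool(motion=[0.0019, -0.00055, 0, 0, 20, 0.0019, -0.00055, 0, 0, 20])

```text
time_s: 4.05
tool_pos: [0.5634, -0.0667, 0.0838]
orientation: [3.142, 0.002, -0.274]
wrist_force: [-4.7, 0.8, 2.9]
width: 0.0169
finger_force: 2.0
```

Request:
drive_tool(motion=[0, 0, 0, 0, 20])

```text
time_s: 4.15
tool_pos: [0.5635, -0.0667, 0.0838]
orientation: [3.142, 0.002, -0.274]
wrist_force: [-3.0, 0.7, 1.7]
width: 0.0171
finger_force: 1.3
```

```bash
python3 w.py
```

```text
4.15 [ 0.56347239 -0.06671282  0.08380551] [-2.96791058  0.68439867  1.67489522]
9776 [ 203  125  109  105 9776] along [0.5765737  0.61920971] lat [0.06416174 0.11274973] z [0.01223636 0.02247613]
foot 0.6448644 0.08877420000000004 tcp 0.5606363701126916 0.08789309457179287
```

Request:
drive_tool(motion=[0.001, -0.0003, 0, 0, 20, 0, 0, 0, 0, 20])

```text
time_s: 4.45
tool_pos: [0.564, -0.0669, 0.0838]
orientation: [3.141, 0.002, -0.274]
wrist_force: [-4.8, 1.7, 3.6]
width: 0.0172
finger_force: 2.6
```

Request:
drive_tool(motion=[0.001, -0.0003, 0, 0, 20, 0, 0, 0, 0, 20])

```text
time_s: 4.65
tool_pos: [0.5645, -0.067, 0.0837]
orientation: [3.141, 0.003, -0.274]
wrist_force: [-5.2, 2.1, 4.7]
width: 0.0171
finger_force: 3.0
```

Request:
drive_tool(motion=[0.001, -0.0003, 0, 0, 20, 0, 0, 0, 0, 20])

```text
time_s: 4.85
tool_pos: [0.5648, -0.0672, 0.0836]
orientation: [3.141, 0.005, -0.274]
wrist_force: [-6.5, 1.8, 4.8]
width: 0.017
finger_force: 3.6
```

Request:
drive_tool(motion=[-0.004, 0.001, 0, 0, 20, -0.008, 0.002, 0, 0, 20, -0.02, 0.006, 0, 0, 20, -0.01, 0.003, 0.02, 0, 10, 0, 0, 0.04, 0, 0, 0, 0, 0.04, 0, 0, 0, 0, 0, 0, 0, 0, 0, 0, 0, 0])

```text
time_s: 5.65
tool_pos: [0.5262, -0.056, 0.1853]
orientation: [-3.141, -0.005, -0.274]
wrist_force: [0.1, -0.3, -0.4]
width: 0.0002
finger_force: 0.0
```

```bash
python3 - <<'E'
from h import *
s=ctrl.state();print(s['tool_pos'],s['wrist_force'])
im,dp,W=world("top");v,u=np.mgrid[:384,:512]
m=(abs(W[...,2]-.072)<.006)&(u>200)&(u<330)&(v>45)&(v<175)
im2=im.astype(int);mb=m&(im2[...,2]-im2[...,0]>20)
for M in(m,mb):
    P=W[M];r=cv2.minAreaRect((P[:,:2]*1000).astype(np.float32));print(len(P),r,cv2.boxPoints(r)[[0,1]])
    print(np.linalg.lstsq(np.c_[P[:,:2],np.ones(len(P))],P[:,2],rcond=None)[0])
a=np.array([.963,-.27]);b=np.array([.27,.963])
w=(abs(W[...,1]+.07)<.05)&(W[...,0]>.5)&(W[...,2]>.003)&(W[...,2]<.03)&(im2.max(2)-im2.min(2)<28)&(W[...,0]<.66)
P=W[w][:,:2];print(w.sum(),np.percentile(P@a,[0,2,98]),np.percentile(P@b,[1,99]))
si=world("side");cv2.imwrite("pics/s2.png",cv2.resize(si[0][110:250,110:310,::-1],None,fx=4,fy=4))
E
```

```text
[ 0.52615636 -0.05600304  0.18527171] [ 0.08923004 -0.29885656 -0.3644041 ]
6457 ((751.16259765625, -19.614410400390625), (220.40585327148438, 223.91551208496094), 77.90065002441406) [[ 618.5925  -103.90207]
 [ 837.53394 -150.83643]]
[0.00225404 0.00033374 0.07091619]
6158 ((753.2411499023438, -20.380081176757812), (218.2230682373047, 219.53004455566406), 77.88532257080078) [[ 623.02155 -104.02537]
 [ 837.66254 -150.09793]]
[0.00055285 0.0007842  0.07227244]Traceback (most recent call last):
  File "<stdin>", line 11, in <module>
    return _quantile_unchecked(
        a, q, axis, out, overwrite_input, method, keepdims, weights)
    return _ureduce(a,
                    func=_quantile_ureduce_func,
    ...<5 lines>...
                    overwrite_input=overwrite_input,
                    method=method)
    r = func(a, **kwargs)
    result = _quantile(arr,
                       quantiles=q,
    ...<2 lines>...
                       out=out,
                       weights=wgt)
    slices_having_nans = np.isnan(arr[-1, ...])
                                  ~~~^^^^^^^^^
IndexError: index -1 is out of bounds for axis 0 with size 0
```

Instrument is level and unmoved. Going above the corner.

Request:
drive_tool(motion=[0.03, -0.008, 0, 0, 0, 0.04, -0.011, 0, 0, 0, 0.035, -0.009, 0, 0, 0, 0.014, -0.004, -0.015, 0, 0, 0, 0, -0.015, 0, 0, 0, 0, 0, 0, 0])

```text
time_s: 6.3
tool_pos: [0.642, -0.0875, 0.1491]
orientation: [3.141, 0.008, -0.275]
wrist_force: [-0.9, 0.4, -1.9]
width: 0.0004
finger_force: 0.0
```

```bash
python3 - <<'E'
from h import *
print(ctrl.state()['tool_pos'])
si=world("side");cv2.imwrite("pics/s2.png",cv2.resize(si[0][90:230,110:310,::-1],None,fx=4,fy=4))
E
```

```text
[ 0.64198625 -0.08748401  0.14914605]
```

View pics/s2.png

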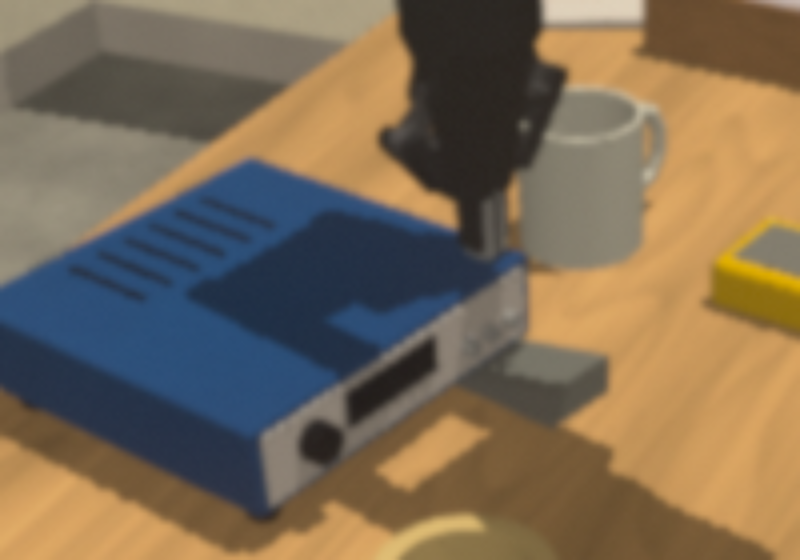

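The closed fingers stand just above the front right corner (≈(485,250) in the crop), with the wedge under it at (560,375). The mug is clear. Pressing down in small steps.

Request:
drive_tool(motion=[0, 0, -0.002, 0, 0, 0, 0, -0.002, 0, 0, 0, 0, 0, 0, 0])

```text
time_s: 6.65
tool_pos: [0.6439, -0.0877, 0.1503]
orientation: [-3.142, -0.0, -0.274]
wrist_force: [-0.1, 0.0, -0.5]
width: -0.0003
finger_force: 0.0
```

Request:
drive_tool(motion=[0, 0, -0.0015, 0, 0, 0, 0, 0, 0, 0])

```text
time_s: 6.85
tool_pos: [0.644, -0.0877, 0.1488]
orientation: [-3.142, -0.001, -0.274]
wrist_force: [0.8, 0.1, 0.1]
width: -0.0
finger_force: 0.0
```

Request:
drive_tool(motion=[0, 0, -0.002, 0, 0, 0, 0, -0.0015, 0, 0, 0, 0, 0, 0, 0])

```text
time_s: 7.15
tool_pos: [0.6439, -0.0877, 0.1446]
orientation: [3.142, 0.0, -0.274]
wrist_force: [0.2, -0.1, -0.3]
width: -0.0001
finger_force: 0.0
```

Request:
drive_tool(motion=[0, 0, -0.001, 0, 0, 0, 0, 0, 0, 0])

```text
time_s: 7.35
tool_pos: [0.644, -0.0878, 0.1442]
orientation: [3.142, -0.0, -0.274]
wrist_force: [-1.7, 0.6, 2.2]
width: -0.0001
finger_force: 1.4
```

Request:
drive_tool(motion=[0, 0, -0.001, 0, 0, 0, 0, 0, 0, 0])

```text
time_s: 7.55
tool_pos: [0.644, -0.0878, 0.1441]
orientation: [3.142, -0.001, -0.274]
wrist_force: [-2.3, -0.1, 8.2]
width: 0.0003
finger_force: 3.9
```

Request:
drive_tool(motion=[0, 0, 0, 0, 0, 0, 0, 0, 0, 0, 0, 0, 0, 0, 0, 0, 0, 0, 0, 0])

```text
time_s: 7.95
tool_pos: [0.644, -0.0878, 0.1441]
orientation: [3.142, -0.001, -0.274]
wrist_force: [-2.1, 0.4, 8.1]
width: -0.0001
finger_force: 3.9
```

Request:
drive_tool(motion=[0, 0, 0.003, 0, 0, 0, 0, 0.01, 0, 0, 0, 0, 0.03, 0, 0, 0, 0, 0.04, 0, 0, -0.03, 0, 0.03, 0, 0, -0.04, 0, 0, 0, 0, -0.04, 0, 0, 0, 0, -0.04, 0, 0, 0, 0, 0, 0, 0, 0, 0])

```text
time_s: 8.85
tool_pos: [0.4874, -0.0867, 0.2556]
orientation: [3.141, 0.007, -0.275]
wrist_force: [-0.7, 0.0, -0.2]
width: 0.0001
finger_force: 0.0
```

```bash
python3 - <<'E'
from h import *
s=ctrl.state();print(s['time_s'],s['tool_pos'],s['wrist_force'])
im,dp,W=world("top");v,u=np.mgrid[:384,:512]
im2=im.astype(int);m=(abs(W[...,2]-.072)<.006)&(u>200)&(u<330)&(v>45)&(v<175)&(im2[...,2]-im2[...,0]>20)
P=W[m];print(cv2.minAreaRect((P[:,:2]*1000).astype(np.float32)),np.linalg.lstsq(np.c_[P[:,:2],np.ones(len(P))],P[:,2],rcond=None)[0])
im,dp,W=world("wrist");cv2.imwrite("pics/w3.png",im[:,:,::-1])
E
```

```text
8.85 [ 0.48743266 -0.08671933  0.25563148] [-0.66057555  0.01820517 -0.21210908]
((753.1839599609375, -20.312469482421875), (218.32012939453125, 220.6337127685547), 77.77469635009766) [0.00059208 0.00047628 0.07223857]
```

View pics/w3.png

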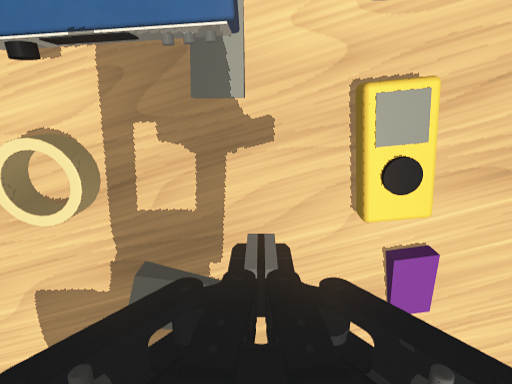

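The wedge (columns 190–244, back edge row 97) sits under the front right corner. The bystanders have not moved, and the corner took 8 N for 0.4 s without sinking. Handing in.

```bash
python3 -c "
from plant import ctrl
print(ctrl.hand_in())"
```

```text
the job is handed in; nothing more can be done
None
```

The wedge was pushed snug under the short foot with about 6.5 N, the corner held firm under an 8 N press with the instrument level and in place, the hand is clear, and the job is handed in; no verdict was returned.

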